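Load the dry-block heater with the vials in reverse order

ROBOT

A 6-joint arm with a two-finger parallel gripper is mounted at the origin on the work surface. World frame = base frame: x ahead of the robot, y to its left, z up, the work surface at z = 0. Lengths are in mm, angles in rad, forces in N, time in s.
With the tool pointing down it reaches from about 275 to 875 mm from the base axis. Payload 12.5 kg.
Tool frame: the origin (TCP) lies midway between the tips of the shut fingers; the grasp point (between the pads) lies behind it (r.hold_point_z is the z of the grasp point in the tool frame, in mm); z points along the fingers, y is the line along which they close (so a half turn about z gives the same grasp; the last joint's range is limited). The gripper opens to 85 mm and grips with 20 to 120 N. Pads are 22 mm wide; open, the fingers measure 114 mm over their backs; the gripper's body (76 mm by 85 mm) begins 54 mm behind the grasp point. The pads swing forward as they close: fully open they stand 13 mm farther back than shut.
Start: joints at [-1.29, 0.351, 1.652, -0, 1.139, -0.085], TCP at [196.751, -513.589, 231.29] pointing down, gripper open.
Joint ranges: [-2.75, 2.75], [-0.79, 2.1], [0.01, 2.65], [-1.57, 4.71], [0.07, 3.14], [-2.87, 2.87]. Speed limits (rad/s): [2.22, 2.22, 2.79, 3.14, 3.14, 3.14].

INTERFACE

Orientations are given as a rotation vector (axis times angle).
In Python, from rig import sensors, get_image, r gives the robot as it stands.
- The arm moves only by the tool carry_out, never from a script. Its argument "commands" is one flat list of numbers, 5 for each row, row after row: the opening, from 0 (shut) to 1 (fully open), then the shift along the tool's x, y, z in m, then the turn about the tool's z in degrees. A call has 1 to 5 rows; each row shifts and turns the commanded pose from where the row before left it, along the tool's axes as they then stand; what a row does not reach is not made up. A row lasts 1/8 s, in which the tool goes at most 62.5 mm and 10.7 degrees, less where a joint would pass 70% of its speed; a pose out of reach is approached as far as the arm can. A call is refused whole if a number of a shift passes 0.0625 or a number of a turn 10.7, either way. A call with a gripper value outside its range is refused whole. The fingers move at their own pace and stop on an object; "newtons" is the grip in N (left out, the last holds). Time passes only in rows, so rows that do not move let the fingers close. It gives the time, the measured TCP pose, the force and the opening at its end, in the units of the state.
- sensors.observe(): the state, without advancing time (a new reading comes with each control period).
- get_image(name): name is "side" or "top"; returns a dict with "pixels" (384x512x3 uint8, blue, green, red), "z_map" (384x512 float32, mm along the optical axis (not along the pixel's ray), 0 where there is no reading), "vfov" (degrees; the focal length in pixels is half the picture's height over the tangent of half this angle, whatever the lens; pixels are square), "cx", "cy" (the principal point, pixels), "distortion" ([k1, k2, p1, p2, k3] as OpenCV has them; the pictures are not rectified), "pose" (4x4, takes a point from camera to world coordinates). Camera axes: x right, y down, z forward; pixel columns grow to the right and rows downward; lengths in mm; the calibration is good to about 2 mm. A picture is of the moment at which its call begins.
- r.sign_off(): hands the job in, once; it reports no verdict.
The state is a dict: "time_s": time; "joint_pos": joint angles; "joint_velocities": joint speeds; "tau": joint torques, N m; "tool_pos": TCP position; "tcp_rot": TCP orientation; "force": force on the tool from outside, world axes, zero at the start; "moment": the same for the moment, N m; "width": opening from 0.0 (shut) to 1.0 (fully open).
Only numpy, scipy, OpenCV 4.12 (cv2) and the standard library are available. Lean on these libraries where they do the work, as an engineer would, in place of code of your own. Each camera call takes 0.05 s, during which the arm holds its last target. There are 200 camera calls.

TASK

Move the four capped vials from the white rack into the wells of the dry-block heater in reverse order: the vial that stood leftmost in the rack goes into the rightmost well of the heater, the next one beside it, and so on until the one that stood rightmost is in the leftmost well. They are glass, so carry them upright and set each one down on the floor of its well before letting go; do not disturb the bottle, flask and bowl nearby.

Things in the scene. Friction and masses are not known exactly. Their poses are not given: they have to be found in the camera images.
- rack: White plastic rack, fixed: 226 mm long (y), x from -33 to +57 mm, yaw within 0.35 rad of zero: +y is its left end as the robot sees it. Origin: on the bench under the middle of the wells; z up. Four round wells 41 mm wide at x = 0, y = +78, +26, -26, -78 mm; rim 38 mm, well floor 8 mm above the bench. A lower ledge (30 mm high) on the far (+x) side carries the tags.
- heater: Dry-block heater, fixed: grey housing 130 (x) x 240 (y) x 40 mm, aluminium block on top, rim 70 mm above the bench. Yaw within 0.35 rad of zero: +y is its left end as the robot sees it. Origin: on the bench under its middle; z up. Four empty round wells 41 mm wide (3 mm chamfer) at x = 0, y = +78, +26, -26, -78 mm; well floor 40 mm above the bench.
- vial_red: Loose closed sample vial of brown glass with a paper band and a red screw cap, about 60 g, standing upright in a well of the white rack. Body 28 mm in diameter and 80 mm high, cap 31 mm in diameter from 80 to 102 mm. Origin: centre of its underside; z up along the vial.
- vial_yellow: Loose closed sample vial of brown glass with a paper band and a yellow screw cap, about 60 g, standing upright in a well of the white rack. Body 28 mm in diameter and 80 mm high, cap 31 mm in diameter from 80 to 102 mm. Origin: centre of its underside; z up along the vial.
- vial_green: Loose closed sample vial of brown glass with a paper band and a green screw cap, about 60 g, standing upright in a well of the white rack. Body 28 mm in diameter and 80 mm high, cap 31 mm in diameter from 80 to 102 mm. Origin: centre of its underside; z up along the vial.
- vial_blue: Loose closed sample vial of brown glass with a paper band and a blue screw cap, about 60 g, standing upright in a well of the white rack. Body 28 mm in diameter and 80 mm high, cap 31 mm in diameter from 80 to 102 mm. Origin: centre of its underside; z up along the vial.
- tag_red: Small flat red tag, 20 x 34 x 3 mm, fixed on the far ledge of the white rack, 46 mm (along the rack's +x) from the centre of the well in which the red-capped vial stands at the start. It stays there as a record of where that vial stood. Origin: centre of its underside, 30 mm above the bench; axes as the rack's.
- tag_yellow: Small flat yellow tag, 20 x 34 x 3 mm, fixed on the far ledge of the white rack, 46 mm (along the rack's +x) from the centre of the well in which the yellow-capped vial stands at the start. It stays there as a record of where that vial stood. Origin: centre of its underside, 30 mm above the bench; axes as the rack's.
- tag_green: Small flat green tag, 20 x 34 x 3 mm, fixed on the far ledge of the white rack, 46 mm (along the rack's +x) from the centre of the well in which the green-capped vial stands at the start. It stays there as a record of where that vial stood. Origin: centre of its underside, 30 mm above the bench; axes as the rack's.
- tag_blue: Small flat blue tag, 20 x 34 x 3 mm, fixed on the far ledge of the white rack, 46 mm (along the rack's +x) from the centre of the well in which the blue-capped vial stands at the start. It stays there as a record of where that vial stood. Origin: centre of its underside, 30 mm above the bench; axes as the rack's.
- reagent_bottle: Bystander: brown round bottle with black cap, 68 mm in diameter, 130 mm high, on the bench beyond the work. Origin: centre of its underside.
- flask: Bystander: amber conical flask, 82 mm wide at the foot, 120 mm high. Origin: centre of its underside.
- dish: Bystander: small white porcelain bowl, 70 mm wide, 28 mm high. Origin: centre of its underside.
Things that resemble listed ones, but are neither listed nor needed, are in the scene too. Of the things shaped like the rack, the white one is meant.

How it is judged:
By the outcome, as a careful person would: the job done as asked, in the order asked, and still so for the second after the job is handed in, with the robot touching nothing.
It also fails if it takes over 102 s, if anything falls off the work surface, if the arm or the gripper's body presses on something with over 40 N, if the wrist force passes 120 N, or if a joint passes its speed limit or range.

## Working session

There is one attempt and no reset: what is moved stays moved. The work goes in short steps, Python scripts to look and compute and a tool call to move; the robot and the scene stay as the last step left them, time stands still between calls to the robot, and variables do not carry over. Pictures are saved under pics/ and viewed, on a budget of 14 in all, crops included, one or two more only if the job needs it, and the job is handed in when it is done.

Besides the shell and the picture viewer there is one more tool, called after "Emit:" by a JSON object that holds its "op" and its "data". carry_out: Moves the arm, as the interface text tells. Its arguments: {"type":"object","properties":{"commands":{"type":"array","items":{"type":"number"}},"newtons":{"type":"number"}},"required":["commands"]}

```bash
ls; mkdir -p pics; python3 - <<'E'
from rig import sensors,get_image,r
import cv2,numpy as np
s=sensors.observe();print(s,r.hold_point_z)
for n in("top","side"):
    i=get_image(n);cv2.imwrite(f"pics/{n}0.png",i["pixels"]);np.savez(f"{n}0.npz",**i)
    print(n,i["vfov"],i["cx"],i["cy"],i["distortion"],np.round(i["pose"],3).tolist())
E
```

```text
pics
{'time_s': 0.0, 'joint_pos': array([-1.28961791e+00,  3.51244341e-01,  1.65243887e+00,  3.07890492e-07,
        1.13907325e+00, -8.46487030e-02]), 'joint_velocities': array([ 0.00084341, -0.00097881, -0.00205259, -0.00110466, -0.00107265,
        0.00049237]), 'tau': array([ 1.35387927e-03, -5.06102049e+01, -2.91406131e+01, -2.25107851e-05,
        4.50033200e-03, -1.21063087e-05]), 'tool_pos': array([ 196.65374798, -513.28676655,  230.74835939]), 'tcp_rot': array([-3.08804544e+00, -5.71230048e-01,  1.78846118e-04]), 'force': array([0.49698031, 0.81382439, 0.18544728]), 'moment': array([ 0.04117311,  0.00173931, -0.01268604]), 'width': 0.9980591148198188} -18.700000000000003
top 55.86578266562834 249.24064177361234 190.13663801988136 [-0.07277044  0.          0.          0.          0.        ] [[-0.02, -0.999, 0.05, 432.797], [-1.0, 0.02, -0.005, 27.948], [0.004, -0.051, -0.999, 1093.545], [0.0, 0.0, 0.0, 1.0]]
side 53.24720908039426 253.4358369224846 187.90801264975875 [-0.05527639  0.          0.          0.          0.        ] [[-0.793, -0.427, 0.434, -1.189], [-0.609, 0.542, -0.579, 651.856], [0.012, -0.723, -0.69, 806.721], [0.0, 0.0, 0.0, 1.0]]
```

View pics/top0.png

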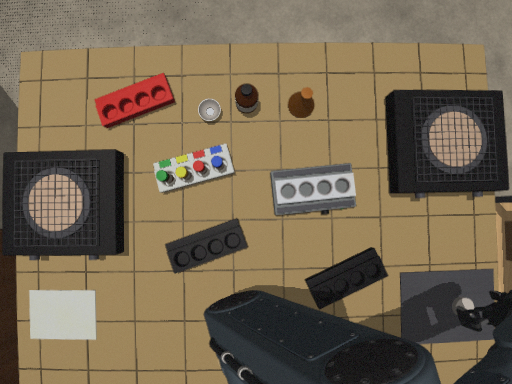

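View pics/side0.png

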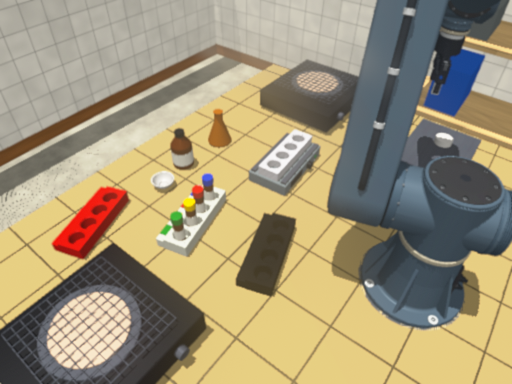

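Green is leftmost in the rack, at about (162,176) in the top view, then yellow (181,172), red (199,166) and blue (217,161). The heater is the grey block with the white top, with wells from (288,191) to (342,185). So green goes to y=-78, yellow to -26, red to +26 and blue to +78. Next I measure both fixtures.

```bash
cat > h.py <<'E'
import cv2,numpy as np
from scipy.spatial.transform import Rotation as R
def K(i):
    f=192/np.tan(np.radians(float(i["vfov"])/2));return np.array([[f,0,i["cx"]],[0,f,i["cy"]],[0,0,1]],float)
def ray(i,uv,z):
    p=cv2.undistortPoints(np.float64(uv).reshape(-1,1,2),K(i),np.float64(i["distortion"])).reshape(-1,2)
    d=np.c_[p,np.ones(len(p))]@i["pose"][:3,:3].T;o=i["pose"][:3,3]
    return o+d*((z-o[2])/d[:,2])[:,None]
def blobs(i,amin=15,sat=130):
    hsv=cv2.cvtColor(i["pixels"],cv2.COLOR_BGR2HSV);out=[]
    for n,lo,hi in(("red",172,6),("yellow",24,34),("green",45,80),("blue",105,130)):
        h=hsv[...,0];m=((h>=lo)|(h<=hi)) if lo>hi else (h>=lo)&(h<=hi)
        m=(m&(hsv[...,1]>sat)&(hsv[...,2]>60)).astype(np.uint8)
        _,_,st,c=cv2.connectedComponentsWithStats(m)
        out+=[(n,st[k],c[k]) for k in range(1,len(c)) if st[k,4]>=amin]
    return out
E
python3 - <<'E'
from h import *
for n in("top","side"):
    i=dict(np.load(f"{n}0.npz"))
    for c,st,uv in blobs(i):
        z33,z110=ray(i,uv,33)[0],ray(i,uv,110)[0]
        print(n,c,st.tolist(),uv.round(1),"z33",z33[:2].round(),"z110",z110[:2].round(), i["z_map"][int(uv[1]),int(uv[0])])
    # heater wells: dark-ish blobs inside white block
    g=cv2.cvtColor(i["pixels"],cv2.COLOR_BGR2GRAY)
    x,y,w,h=(268,160,92,58) if n=="top" else (245,125,80,70)
    m=np.zeros_like(g);m[y:y+h,x:x+w]=(g[y:y+h,x:x+w]>175)
    cs,hi=cv2.findContours(m,cv2.RETR_CCOMP,cv2.CHAIN_APPROX_NONE)
    for k,c in enumerate(cs):
        a=cv2.contourArea(c)
        if a>40:
            M=cv2.moments(c);uv=(M['m10']/M['m00'],M['m01']/M['m00'])
            e=cv2.fitEllipse(c)
            print(n,"heater",hi[0][k][3],a,np.round(e[0],1),np.round(e[1],1),"z70",ray(i,[e[0]],70)[0][:2].round(1),cv2.minAreaRect(c) if hi[0][k][3]<0 else"")
E
```

```text
top red [95, 73, 80, 55, 2351] [134.  100.2] z33 [763. 363.] z110 [739. 339.] 1064.3881
top red [193, 150, 11, 8, 67] [198.1 153.6] z33 [597. 171.] z110 [586. 161.] 1064.5125
top red [193, 161, 11, 11, 95] [198.2 165.7] z33 [562. 172.] z110 [552. 161.] 983.5308
top yellow [176, 154, 12, 9, 70] [181.3 158.2] z33 [585. 221.] z110 [574. 207.] 1066.8994
top yellow [176, 167, 10, 11, 88] [180.6 171.5] z33 [545. 224.] z110 [537. 210.] 989.4278
top green [160, 160, 11, 7, 51] [164.6 162.9] z33 [572. 271.] z110 [562. 253.] 1064.81
top green [157, 171, 10, 10, 81] [161.5 175.2] z33 [536. 280.] z110 [528. 262.] 984.52606
top blue [210, 146, 11, 8, 58] [215.2 149.2] z33 [609. 121.] z110 [597. 114.] 1067.4656
top blue [211, 156, 11, 11, 91] [216.5 161.2] z33 [574. 117.] z110 [563. 111.] 988.0492
top heater -1 1647.0 [315.2 187.8] [ 23.8 103.1] z70 [ 487.5 -164.5] ((315.12872314453125, 187.78712463378906), (22.48784065246582, 78.30943298339844), 84.2894058227539)
top heater 0 240.0 [288.  190.5] [17.5 17.7] z70 [481.2 -86.9] 
top heater 0 235.5 [306.1 188.7] [17.3 17.6] z70 [ 485.4 -138.4] 
top h
[... 878 characters left out ...]
5 [255. 189.] [11.9 37.6] z70 [456.4  35.1] ((261.5, 187.0), (14.0, 33.0), 90.0)
side heater -1 55.5 [305.6 176.4] [ 3.5 35.5] z70 [373.4 -97. ] ((302.2500305175781, 179.25001525878906), (3.5355331897735596, 32.526912689208984), 45.0)
side heater -1 456.0 [314.1 183.5] [22.4 37.7] z70 [338.5 -86.1] ((309.5, 178.5), (31.0, 29.0), 90.0)
side heater -1 2332.5 [282.9 147.2] [48.3 81.7] z70 [ 502.6 -169.9] ((284.5, 149.5), (49.0, 79.0), 90.0)
side heater 5 80.5 [273.3 163.8] [ 7.8 13.4] z70 [479.4 -84.9] 
side heater 5 71.5 [281.7 154.6] [ 7.1 13.1] z70 [ 484.5 -136.8] 
side heater 5 62.0 [290. 146.] [ 6.4 12.7] z70 [ 488.6 -189.1] 
side heater 5 60.0 [297.6 138. ] [ 6.3 12.5] z70 [ 492.9 -240.1]
```

```bash
cat >> h.py <<'E'
def plan(targets,step=60,turn=10.5):
    """targets: list of (x,y,z,heading_of_tool_y_deg); prints rows dx,dy,dz (m, tool axes), dturn(deg)"""
    from rig import sensors
    s=sensors.observe();p=s["tool_pos"].copy();M=R.from_rotvec(s["tcp_rot"]).as_matrix()
    hd=np.degrees(np.arctan2(M[1,1],M[0,1]))
    print("t",round(s["time_s"],2),"tcp",p.round(1),"hd",hd.round(2),"tilt",np.degrees(np.arccos(-M[2,2])).round(2),"F",s["force"].round(1),"w",round(s["width"],3),"j",s["joint_pos"].round(2))
    for x,y,z,h in targets:
        q=np.array([x,y,z],float);n=int(max(np.ceil(np.linalg.norm(q-p)/step),np.ceil(abs(h-hd)/turn),1))
        out=[];dp=(q-p)/n;dh=(h-hd)/n
        for k in range(n):
            a=np.radians(hd);ty=np.array([np.cos(a),np.sin(a),0]);tz=np.array([0,0,-1.]);tx=np.cross(ty,tz)
            out.append([*np.round([dp@tx/1e3,dp@ty/1e3,dp@tz/1e3],4).tolist(),round(-dh,1)]);hd+=dh
        p=q;print("->",(x,y,z,h));[print("  ",o) for o in out]
E
python3 -c "
from h import *
plan([(564,111,240,13.8),(564,111,76,13.8)])"
```

```text
t 0.1 tcp [ 196.7 -513.3  230.8] hd -69.04 tilt 0.06 F [0.3 0.3 0.5] w 0.999 j [-1.29  0.35  1.65 -0.    1.14 -0.08]
-> (564, 111, 240, 13.8)
   [0.0436, -0.0347, -0.0007, np.float64(-6.4)]
   [0.0472, -0.0297, -0.0007, np.float64(-6.4)]
   [0.0502, -0.0243, -0.0007, np.float64(-6.4)]
   [0.0525, -0.0186, -0.0007, np.float64(-6.4)]
   [0.0543, -0.0126, -0.0007, np.float64(-6.4)]
   [0.0553, -0.0065, -0.0007, np.float64(-6.4)]
   [0.0557, -0.0003, -0.0007, np.float64(-6.4)]
   [0.0554, 0.0059, -0.0007, np.float64(-6.4)]
   [0.0544, 0.012, -0.0007, np.float64(-6.4)]
   [0.0528, 0.0179, -0.0007, np.float64(-6.4)]
   [0.0504, 0.0237, -0.0007, np.float64(-6.4)]
   [0.0475, 0.0291, -0.0007, np.float64(-6.4)]
   [0.044, 0.0342, -0.0007, np.float64(-6.4)]
-> (564, 111, 76, 13.8)
   [0.0, 0.0, 0.0547, np.float64(-0.0)]
   [0.0, 0.0, 0.0547, np.float64(-0.0)]
   [0.0, 0.0, 0.0547, np.float64(-0.0)]
```

Emit:
{"op": "carry_out", "data": {"commands": [0.7,0.044,-0.035,-0.001,-6.4,0.7,0.047,-0.03,-0.001,-6.4,0.7,0.05,-0.024,-0.001,-6.4,0.7,0.0525,-0.0185,-0.001,-6.4,0.7,0.054,-0.0125,-0.001,-6.4]}}

```text
time_s: 0.72
tool_pos: [338.3, -271.7, 236.3]
tcp_rot: [-2.81, -1.405, -0.0]
force: [0.8, -0.1, 0.5]
width: 0.7
```

Emit:
{"op": "carry_out", "data": {"commands": [0.7,0.055,-0.0065,-0.001,-6.4,0.7,0.0555,0,-0.001,-6.4,0.7,0.0555,0.006,-0.001,-6.4,0.7,0.0545,0.012,-0.001,-6.4,0.7,0.053,0.018,-0.001,-6.4]}}

```text
time_s: 1.35
tool_pos: [479.1, -31.3, 241.3]
tcp_rot: [-2.313, -2.126, 0.0]
force: [-0.0, -0.8, -0.1]
width: 0.705
```

Emit:
{"op": "carry_out", "data": {"commands": [0.7,0.0505,0.0235,0,-6.4,0.7,0.0475,0.029,0,-6.4,0.7,0.044,0.034,0,-6.4,0.7,0,0,0,0,0.7,0,0,0,0]}}

```text
time_s: 1.98
tool_pos: [561.5, 111.2, 240.8]
tcp_rot: [-1.931, -2.477, 0.002]
force: [-0.3, -0.3, 0.5]
width: 0.703
```

```bash
python3 -c "
from h import *
plan([(564,111,120,13.8),(564,111,76,13.8)])"
```

```text
t 1.98 tcp [561.5 111.2 240.8] hd 14.14 tilt 0.07 F [-0.3 -0.3  0.5] w 0.703 j [ 0.11  0.38  1.58 -0.    1.18 -0.13]
-> (564, 111, 120, 13.8)
   [-0.0003, 0.0008, 0.0403, np.float64(0.1)]
   [-0.0003, 0.0008, 0.0403, np.float64(0.1)]
   [-0.0003, 0.0008, 0.0403, np.float64(0.1)]
-> (564, 111, 76, 13.8)
   [0.0, 0.0, 0.044, np.float64(0.0)]
```

Emit:
{"op": "carry_out", "data": {"commands": [0.7,-0.0005,0.001,0.04,0,0.7,-0.0005,0.001,0.04,0,0.7,0,0.001,0.04,0,0.7,0,0,0.022,0,0.7,0,0,0.023,0], "newtons": 30}}

```text
time_s: 2.6
tool_pos: [564.7, 109.9, 75.7]
tcp_rot: [-1.934, -2.476, 0.0]
force: [0.4, -0.8, -0.5]
width: 0.698
```

Emit:
{"op": "carry_out", "data": {"commands": [0,0,0,0,0,0,0,0,0,0,0,0,0,0,0,0,0,0,0,0,0,0,0,0,0], "newtons": 30}}

```text
time_s: 3.22
tool_pos: [565.5, 111.3, 77.0]
tcp_rot: [1.93, 2.478, 0.001]
force: [-2.1, -0.0, 6.3]
width: 0.353
```

```bash
python3 - <<'E'
from h import *
plan([(480.4,-85.9,240,4.9)])
from rig import get_image
i=get_image("side");c=i["pixels"][120:280,110:310];cv2.imwrite("pics/g1.png",cv2.resize(c,None,fx=3,fy=3,interpolation=2))
E
```

```text
t 3.23 tcp [565.5 111.3  77. ] hd 14.16 tilt 0.05 F [-2.1 -0.   6.3] w 0.353 j [ 0.11  0.59  1.7  -0.    0.85 -0.13]
-> (480.4, -85.9, 240, 4.9)
   [-0.0341, -0.0261, -0.0326, np.float64(1.9)]
   [-0.0349, -0.025, -0.0326, np.float64(1.9)]
   [-0.0357, -0.0239, -0.0326, np.float64(1.9)]
   [-0.0364, -0.0227, -0.0326, np.float64(1.9)]
   [-0.0372, -0.0215, -0.0326, np.float64(1.9)]
```

View pics/g1.png

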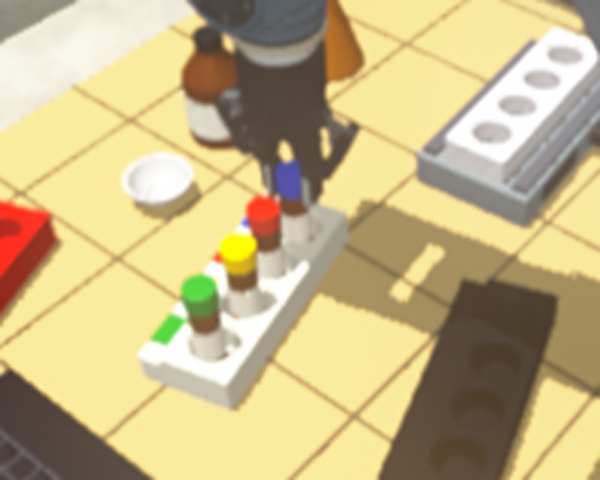

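Blue is gripped on its cap: width 0.353 is about 30 mm against the 31 mm given. In the crop the fingers sit either side of the blue cap at (288,180). Now I lift it.

Emit:
{"op": "carry_out", "data": {"commands": [0,0,0,-0.01,0,0,0,0,-0.035,0,0,0,0,-0.045,0,0,0,0,-0.045,0,0,0,0,-0.03,0]}}

```text
time_s: 3.9
tool_pos: [565.4, 111.4, 244.1]
tcp_rot: [1.93, 2.477, 0.003]
force: [0.8, -0.2, -0.7]
width: 0.35
```

Emit:
{"op": "carry_out", "data": {"commands": [0,-0.034,-0.026,0,1.9,0,-0.035,-0.025,0,1.9,0,-0.0355,-0.024,0,1.9,0,-0.0365,-0.0225,0,1.8,0,-0.037,-0.0215,0,1.8]}}

```text
time_s: 4.53
tool_pos: [479.3, -86.6, 241.9]
tcp_rot: [2.126, 2.312, 0.0]
force: [-0.4, -0.2, 0.4]
width: 0.355
```

Emit:
{"op": "carry_out", "data": {"commands": [0,0,0,0,0,0,0,0,0,0]}}

```text
time_s: 4.78
tool_pos: [480.2, -85.2, 241.7]
tcp_rot: [2.125, 2.313, 0.001]
force: [0.5, 0.8, -0.6]
width: 0.353
```

```bash
python3 - <<'E'
from h import *
plan([(480.4,-85.9,150,4.9),(480.4,-85.9,111,4.9)])
from rig import get_image
a=get_image("side");b=get_image("top")
np.savez("side1.npz",**a);np.savez("top1.npz",**b)
c=np.vstack([cv2.resize(k["pixels"][y:y+130,x:x+180],None,fx=3,fy=3)[:300] if 0 else cv2.resize(k["pixels"][y:y+130,x:x+200],None,fx=2.2,fy=2.2,interpolation=2) for k,x,y in((a,200,60),(b,220,110))])
cv2.imwrite("pics/g2.png",c)
E
```

```text
t 4.78 tcp [480.2 -85.2 241.7] hd 4.85 tilt 0.03 F [ 0.5  0.8 -0.6] w 0.353 j [-0.27  0.23  1.8   0.    1.12 -0.36]
-> (480.4, -85.9, 150, 4.9)
   [-0.0004, 0.0001, 0.0458, np.float64(-0.0)]
   [-0.0004, 0.0001, 0.0458, np.float64(-0.0)]
-> (480.4, -85.9, 111, 4.9)
   [0.0, 0.0, 0.039, np.float64(-0.0)]
```

View pics/g2.png

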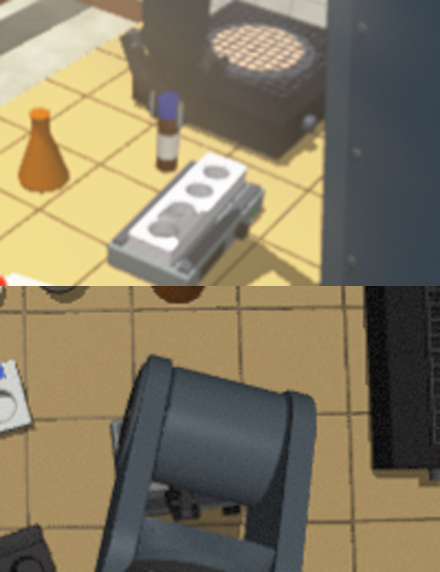

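```bash
python3 - <<'E'
from h import *
i=dict(np.load("side1.npz"))
for c,st,uv in blobs(i,10,100):
    if abs(uv[0]-276)<15: print(c,st.tolist(),uv.round(1),ray(i,uv,263)[0].round(1))
hsv=cv2.cvtColor(i["pixels"],cv2.COLOR_BGR2HSV)
# paper band / lower body columns
for y in range(112,140,2): print(y,i["z_map"][y,268:288].astype(int).tolist())
E
```

```text
yellow [249, 119, 28, 26, 291] [263.3 132.9] [439.9  28.2 263. ]
yellow [282, 125, 10, 10, 48] [285.4 129. ] [407.1 -18.9 263. ]
yellow [239, 294, 88, 84, 3906] [283.5 334.4] [114.9 417.3 263. ]
112 [1021, 1017, 1017, 1025, 1010, 1002, 1003, 1001, 998, 1000, 1003, 1000, 996, 997, 995, 997, 993, 993, 996, 1004]
114 [1476, 1463, 1024, 1466, 1013, 1012, 1008, 1003, 1002, 1002, 1005, 1004, 1006, 1000, 999, 1004, 1000, 999, 1005, 1015]
116 [1457, 1459, 1463, 1455, 1018, 1016, 1015, 1009, 1006, 1012, 1008, 1012, 1003, 1004, 1007, 1004, 1003, 1007, 1439, 1430]
118 [1444, 1446, 1447, 1453, 1023, 1019, 1016, 1015, 1014, 1014, 1016, 1018, 1016, 1006, 1011, 1447, 1452, 1448, 1447, 1450]
120 [1432, 1434, 1439, 1034, 1027, 1024, 1023, 1018, 1018, 1019, 1020, 1016, 1025, 1029, 1436, 1440, 1437, 1436, 1439, 1444]
122 [1434, 1426, 1430, 1032, 1032, 1025, 1024, 1027, 1023, 1025, 1025, 1026, 1027, 1033, 1428, 1428, 1431, 1430, 1428, 1429]
124 [1423, 1419, 1424, 1039, 1032, 1031, 1029, 1030, 1030, 1027, 1031, 1031, 1035, 1039, 1418, 1417, 1420, 1423, 1421, 1418]
126 [1411, 1405, 1413, 1042, 1039, 1031, 1034, 1034, 1032, 1028, 1028, 1034, 1034, 1044, 1416, 1410, 1411, 1411, 1407, 1405]
128 [1395, 1392, 1397, 1047, 1043, 1040, 1037, 1037, 1038, 1034, 1040, 1042, 1043, 1399, 1402, 1405, 1400, 1408, 1397, 1407]
130 [1387, 1389, 1383, 1057, 1047, 1046, 1045, 1044, 1044, 1044, 1045, 1045, 1044, 1390, 1388, 1390, 1390, 1395, 1391, 1391]
132 [1379, 1379, 1378, 1059, 1054, 1052, 1049, 1050, 1048, 1051, 1052, 1055, 1057, 1377, 1383, 1378, 1380, 1376, 1382, 1299]
134 [1375, 1364, 1369, 1061, 1060, 1053, 1055, 1057, 1052, 1051, 1051, 1055, 1062, 1369, 1370, 1372, 1369, 1291, 1294, 1287]
136 [1361, 1360, 1359, 1063, 1060, 1057, 1062, 1057, 1059, 1058, 1058, 1063, 1362, 1356, 1354, 1287, 1286, 1285, 1280, 1242]
138 [1348, 1348, 1355, 1351, 1349, 1348, 1351, 1352, 1359, 1349, 1347, 1350, 1347, 1275, 1273, 1280, 1273, 1235, 1231, 1238]
```

```bash
cat >> h.py <<'E'
from scipy.optimize import least_squares
def cloud(i):
    z=i["z_map"];v,u=np.nonzero(z>0);d=z[v,u].astype(float)
    p=cv2.undistortPoints(np.float64(np.c_[u,v]).reshape(-1,1,2),K(i),np.float64(i["distortion"])).reshape(-1,2)
    return (np.c_[p,np.ones(len(p))]*d[:,None])@i["pose"][:3,:3].T+i["pose"][:3,3]
def axis(i,xy,zb,lo=6,hi=60):
    """fit upright-ish r=14 cylinder near xy, between heights zb+lo..zb+hi; returns xy at zb+30 and lean mm/mm"""
    P=cloud(i);P=P[(np.hypot(*(P[:,:2]-xy).T)<30)&(P[:,2]>zb+lo)&(P[:,2]<zb+hi)]
    f=lambda a:np.hypot(*(P[:,:2]-a[:2]-np.outer(P[:,2]-zb-30,a[2:])).T)-14
    s=least_squares(f,[*xy,0,0],loss="soft_l1",f_scale=2);return len(P),s.x[:2].round(1),s.x[2:].round(3),np.median(abs(s.fun)).round(1)
E
python3 - <<'E'
from h import *
i=dict(np.load("side1.npz"));print(axis(i,np.array([480,-85.]),172.7))
i=dict(np.load("side0.npz"))
for xy in((552,161),(537,210),(528,263)):print(axis(i,np.array(xy,float),8,34,76))
E
```

```text
(167, array([479. , -85.5]), array([-0.028,  0.049]), np.float64(0.8))
(107, array([551.5, 160.1]), array([0.047, 0.009]), np.float64(0.8))
(125, array([535.9, 208.4]), array([0.042, 0.001]), np.float64(0.7))
(123, array([527.9, 262.9]), array([ 0.012, -0.02 ]), np.float64(0.6))
```

Emit:
{"op": "carry_out", "data": {"commands": [0,0,0.001,0.04,0,0,0,0,0.04,0,0,0,0,0.025,0,0,0,0,0.015,0,0,0,0,0.006,0]}}

```text
time_s: 5.5
tool_pos: [481.2, -85.0, 114.9]
tcp_rot: [-2.124, -2.314, 0.0]
force: [-0.1, -0.1, -1.1]
width: 0.354
```

Emit:
{"op": "carry_out", "data": {"commands": [0,0,0,0.003,0,0,0,0,0.002,0,0,0,0,0,0]}}

```text
time_s: 5.88
tool_pos: [481.3, -85.4, 110.7]
tcp_rot: [2.125, 2.313, 0.0]
force: [-0.6, -0.1, -0.7]
width: 0.353
```

Emit:
{"op": "carry_out", "data": {"commands": [0,0,0,0.001,0,0,0,0,0.001,0,0,0,0,0,0]}}

```text
time_s: 6.25
tool_pos: [481.4, -85.5, 109.0]
tcp_rot: [2.125, 2.313, 0.001]
force: [-2.2, 0.8, 7.2]
width: 0.348
```

Contact came at TCP z=109, as predicted. I release and go for red.

Emit:
{"op": "carry_out", "data": {"commands": [0.65,0,0,0,0,0.65,0,0,0,0,0.65,0,0,0,0,0.65,0,0,-0.035,0,0.65,0,0,-0.045,0]}}

```text
time_s: 6.88
tool_pos: [480.5, -85.2, 188.6]
tcp_rot: [-2.124, -2.312, 0.002]
force: [0.3, 0.2, -0.3]
width: 0.652
```

```bash
python3 - <<'E'
from h import *
plan([(552,160.5,175,13.8),(552,160.5,76,13.8)])
E
```

```text
t 6.88 tcp [480.5 -85.2 188.6] hd 4.86 tilt 0.13 F [ 0.3  0.2 -0.3] w 0.652 j [-0.27  0.29  1.85  0.    1.   -0.36]
-> (552, 160.5, 175, 13.8)
   [0.0478, 0.0184, 0.0027, np.float64(-1.8)]
   [0.0472, 0.0199, 0.0027, np.float64(-1.8)]
   [0.0465, 0.0214, 0.0027, np.float64(-1.8)]
   [0.0458, 0.0228, 0.0027, np.float64(-1.8)]
   [0.0451, 0.0242, 0.0027, np.float64(-1.8)]
-> (552, 160.5, 76, 13.8)
   [0.0, 0.0, 0.0495, np.float64(-0.0)]
   [0.0, 0.0, 0.0495, np.float64(-0.0)]
```

Emit:
{"op": "carry_out", "data": {"commands": [0.65,0.048,0.0185,0.002,-1.8,0.65,0.047,0.02,0.003,-1.8,0.65,0.0465,0.0215,0.003,-1.8,0.65,0.046,0.023,0.003,-1.8,0.65,0.045,0.024,0.003,-1.8]}}

```text
time_s: 7.5
tool_pos: [553.0, 162.3, 174.1]
tcp_rot: [1.936, 2.474, -0.0]
force: [1.0, -1.2, 0.5]
width: 0.647
```

Emit:
{"op": "carry_out", "data": {"commands": [0.65,0,0,0,0,0.65,0,0,0,0,0.65,0,0,0.02,0]}}

```text
time_s: 7.88
tool_pos: [553.5, 159.7, 155.3]
tcp_rot: [1.938, 2.471, 0.003]
force: [0.7, -0.6, -0.3]
width: 0.651
```

```bash
python3 - <<'E'
from h import *
from rig import get_image
plan([(552,160.5,76,13.8)])
print(axis(get_image("side"),np.array([481,-85.5]),40,34,76))
E
```

```text
t 7.88 tcp [553.5 159.7 155.3] hd 13.78 tilt 0.15 F [ 0.7 -0.6 -0.3] w 0.651 j [ 0.2   0.48  1.66 -0.    1.   -0.04]
-> (552, 160.5, 76, 13.8)
   [0.0006, -0.0006, 0.0397, np.float64(-0.0)]
   [0.0006, -0.0006, 0.0397, np.float64(-0.0)]
(109, array([479.5, -85.9]), array([ 0.035, -0.011]), np.float64(0.9))
```

Blue stands upright in its well at (479.5,-85.9). I grip red next.

Emit:
{"op": "carry_out", "data": {"commands": [0.65,0.0005,-0.0005,0.04,0,0.65,0.0005,-0.0005,0.02,0,0.65,0,0,0.019,0,0.65,0,0,0,0,0,0,0,0,0]}}

```text
time_s: 8.55
tool_pos: [552.1, 161.2, 76.1]
tcp_rot: [1.937, 2.472, 0.001]
force: [-0.7, 0.0, -0.1]
width: 0.449
```

Emit:
{"op": "carry_out", "data": {"commands": [0,0,0,0,0,0,0,0,0,0,0,0,0,0,0,0,0,0,0,0]}}

```text
time_s: 9.05
tool_pos: [552.2, 161.4, 76.3]
tcp_rot: [1.936, 2.472, 0.002]
force: [0.5, -0.1, 5.9]
width: 0.354
```

Emit:
{"op": "carry_out", "data": {"commands": [0,0,0,-0.01,0,0,0,0,-0.035,0,0,0,0,-0.045,0,0,0,0,-0.045,0,0,0,0,-0.03,0]}}

```text
time_s: 9.68
tool_pos: [551.7, 161.4, 243.1]
tcp_rot: [1.936, 2.472, 0.003]
force: [-0.2, -1.0, -0.7]
width: 0.358
```

```bash
python3 - <<'E'
from h import *
plan([(484.8,-137.7,240,4.9)])
E
```

```text
t 9.68 tcp [551.7 161.4 243.1] hd 13.86 tilt 0.13 F [-0.2 -1.  -0.7] w 0.358 j [ 0.2   0.38  1.57  0.    1.18 -0.04]
-> (484.8, -137.7, 240, 4.9)
   [-0.0457, -0.0228, 0.0005, np.float64(1.5)]
   [-0.0463, -0.0216, 0.0005, np.float64(1.5)]
   [-0.0468, -0.0204, 0.0005, np.float64(1.5)]
   [-0.0474, -0.0191, 0.0005, np.float64(1.5)]
   [-0.0478, -0.0179, 0.0005, np.float64(1.5)]
   [-0.0483, -0.0166, 0.0005, np.float64(1.5)]
```

Emit:
{"op": "carry_out", "data": {"commands": [0,-0.0455,-0.023,0,1.5,0,-0.0465,-0.0215,0,1.5,0,-0.047,-0.0205,0,1.5,0,-0.0475,-0.019,0,1.5,0,-0.048,-0.018,0,1.5]}}

```text
time_s: 10.3
tool_pos: [494.8, -89.8, 240.9]
tcp_rot: [2.095, 2.34, 0.0]
force: [0.9, -0.0, -0.5]
width: 0.354
```

Emit:
{"op": "carry_out", "data": {"commands": [0,-0.0485,-0.0165,0,1.5,0,0,0,0,0,0,0,0,0,0]}}

```text
time_s: 10.68
tool_pos: [484.4, -138.2, 240.6]
tcp_rot: [-2.126, -2.313, -0.0]
force: [-0.3, 0.9, -0.7]
width: 0.354
```

```bash
python3 - <<'E'
from h import *
from rig import get_image,sensors
plan([(484.8,-137.7,120,4.9)])
p=sensors.observe()["tool_pos"];print(axis(get_image("side"),p[:2],p[2]-68.5))
E
```

```text
t 10.68 tcp [ 484.4 -138.2  240.6] hd 4.84 tilt 0.01 F [-0.3  0.9 -0.7] w 0.354 j [-0.37  0.26  1.76  0.    1.13 -0.45]
-> (484.8, -137.7, 120, 4.9)
   [0.0001, 0.0001, 0.0402, np.float64(-0.0)]
   [0.0001, 0.0001, 0.0402, np.float64(-0.0)]
   [0.0001, 0.0001, 0.0402, np.float64(-0.0)]
(163, array([ 483.1, -137.9]), array([-0.021,  0.008]), np.float64(0.9))
```

Emit:
{"op": "carry_out", "data": {"commands": [0,0,0.0005,0.04,0,0,0,0.0005,0.04,0,0,0,0,0.025,0,0,0,0,0.015,0,0,0,0,0.006,0]}}

```text
time_s: 11.35
tool_pos: [485.6, -137.8, 114.0]
tcp_rot: [-2.124, -2.314, 0.0]
force: [0.7, -0.7, 0.3]
width: 0.349
```

Emit:
{"op": "carry_out", "data": {"commands": [0,0,0,0.003,0,0,0,0,0.002,0,0,0,0,0.001,0,0,0,0,0,0]}}

```text
time_s: 11.85
tool_pos: [485.6, -138.4, 108.5]
tcp_rot: [2.125, 2.313, 0.0]
force: [0.3, -0.5, -0.3]
width: 0.356
```

Emit:
{"op": "carry_out", "data": {"commands": [0,0,0,0.001,0,0,0,0,0.001,0,0,0,0,0,0]}}

```text
time_s: 12.22
tool_pos: [486.6, -138.7, 108.0]
tcp_rot: [2.123, 2.312, 0.002]
force: [-2.2, 1.1, 17.0]
width: 0.352
```

Red is on the floor of its well. I release and go for yellow at about (537,209).

Emit:
{"op": "carry_out", "data": {"commands": [0.65,0,0,0,0,0.65,0,0,0,0,0.65,0,0,0,0,0.65,0,0,-0.035,0,0.65,0,0,-0.045,0]}}

```text
time_s: 12.85
tool_pos: [484.9, -138.2, 186.5]
tcp_rot: [-2.124, -2.312, 0.001]
force: [0.1, 0.1, 0.4]
width: 0.647
```

```bash
python3 - <<'E'
from h import *
plan([(537,209.5,175,13.8)])
E
```

```text
t 12.85 tcp [ 484.9 -138.2  186.5] hd 4.85 tilt 0.14 F [0.1 0.1 0.4] w 0.647 j [-0.37  0.32  1.81 -0.    1.01 -0.45]
-> (537, 209.5, 175, 13.8)
   [0.057, 0.0136, 0.0019, np.float64(-1.5)]
   [0.0566, 0.015, 0.0019, np.float64(-1.5)]
   [0.0562, 0.0165, 0.0019, np.float64(-1.5)]
   [0.0558, 0.018, 0.0019, np.float64(-1.5)]
   [0.0553, 0.0194, 0.0019, np.float64(-1.5)]
   [0.0548, 0.0208, 0.0019, np.float64(-1.5)]
```

Emit:
{"op": "carry_out", "data": {"commands": [0.65,0.057,0.0135,0.002,-1.5,0.65,0.0565,0.015,0.002,-1.5,0.65,0.056,0.0165,0.002,-1.5,0.65,0.056,0.018,0.002,-1.5,0.65,0.0555,0.0195,0.002,-1.5]}}

```text
time_s: 13.48
tool_pos: [528.8, 153.5, 176.2]
tcp_rot: [1.968, 2.448, 0.0]
force: [1.1, -0.4, 0.1]
width: 0.655
```

Emit:
{"op": "carry_out", "data": {"commands": [0.65,0.055,0.021,0.002,-1.5,0.65,0,0,0,0,0.65,0,0,0.02,0,0.65,0,0,0,0]}}

```text
time_s: 13.98
tool_pos: [536.7, 208.8, 153.1]
tcp_rot: [-1.937, -2.471, 0.004]
force: [0.8, -0.5, -0.2]
width: 0.652
```

```bash
python3 - <<'E'
from h import *
from rig import get_image
plan([(537,209.5,76,13.8)])
i=get_image("side")
print(axis(i,np.array([484.8,-137.7]),40,34,76),axis(i,np.array([537,209.]),8,34,76))
E
```

```text
t 13.97 tcp [536.7 208.8 153.1] hd 13.82 tilt 0.17 F [ 0.8 -0.5 -0.2] w 0.652 j [ 0.29  0.49  1.65 -0.    1.    0.05]
-> (537, 209.5, 76, 13.8)
   [0.0003, 0.0002, 0.0385, np.float64(0.0)]
   [0.0003, 0.0002, 0.0385, np.float64(0.0)]
(87, array([ 485.3, -139.9]), array([0.019, 0.013]), np.float64(0.9)) (120, array([536.4, 208.8]), array([ 0.012, -0.008]), np.float64(0.6))
```

Emit:
{"op": "carry_out", "data": {"commands": [0.65,0,0,0.039,0,0.65,0,0,0.02,0,0.65,0,0,0.018,0,0.65,0,0,0,0,0,0,0,0,0]}}

```text
time_s: 14.65
tool_pos: [538.1, 209.8, 78.2]
tcp_rot: [1.937, 2.473, 0.002]
force: [-0.3, -0.1, -0.0]
width: 0.451
```

Emit:
{"op": "carry_out", "data": {"commands": [0,0,0,0,0,0,0,0,0,0,0,0,0,0,0,0,0,0,0,0]}}

```text
time_s: 15.15
tool_pos: [538.1, 209.9, 78.4]
tcp_rot: [1.936, 2.473, 0.002]
force: [-1.6, -0.2, 6.9]
width: 0.349
```

Emit:
{"op": "carry_out", "data": {"commands": [0,0,0,-0.01,0,0,0,0,-0.035,0,0,0,0,-0.045,0,0,0,0,-0.045,0,0,0,0,-0.03,0]}}

```text
time_s: 15.78
tool_pos: [537.8, 209.8, 245.2]
tcp_rot: [1.936, 2.472, 0.003]
force: [0.0, -1.0, -1.3]
width: 0.353
```

```bash
python3 - <<'E'
from h import *
plan([(489.2,-189.5,240,4.9)],step=52)
E
```

```text
t 15.78 tcp [537.8 209.8 245.2] hd 13.86 tilt 0.15 F [ 0.  -1.  -1.3] w 0.353 j [ 0.29  0.39  1.57 -0.    1.19  0.05]
-> (489.2, -189.5, 240, 4.9)
   [-0.047, -0.0179, 0.0007, np.float64(1.1)]
   [-0.0473, -0.0169, 0.0007, np.float64(1.1)]
   [-0.0477, -0.016, 0.0007, np.float64(1.1)]
   [-0.048, -0.0151, 0.0007, np.float64(1.1)]
   [-0.0483, -0.0141, 0.0007, np.float64(1.1)]
   [-0.0485, -0.0132, 0.0007, np.float64(1.1)]
   [-0.0488, -0.0122, 0.0007, np.float64(1.1)]
   [-0.049, -0.0113, 0.0007, np.float64(1.1)]
```

Emit:
{"op": "carry_out", "data": {"commands": [0,-0.047,-0.018,0,1.1,0,-0.0475,-0.017,0,1.1,0,-0.0475,-0.016,0,1.1,0,-0.048,-0.015,0,1.1,0,-0.0485,-0.014,0,1.1]}}

```text
time_s: 16.4
tool_pos: [506.9, -41.6, 243.0]
tcp_rot: [2.054, 2.376, 0.001]
force: [1.0, -0.6, -0.7]
width: 0.35
```

Emit:
{"op": "carry_out", "data": {"commands": [0,-0.0485,-0.013,0,1.1,0,-0.049,-0.012,0,1.1,0,-0.049,-0.0115,0,1.1,0,0,0,0,0,0,0,0,0,0]}}

```text
time_s: 17.02
tool_pos: [489.6, -189.8, 242.6]
tcp_rot: [-2.122, -2.317, -0.0]
force: [-0.4, 0.2, 0.1]
width: 0.357
```

```bash
python3 - <<'E'
from h import *
from rig import get_image,sensors
plan([(489.2,-189.5,120,4.9)])
p=sensors.observe()["tool_pos"];print(axis(get_image("side"),p[:2],p[2]-70.4))
E
```

```text
t 17.02 tcp [ 489.6 -189.8  242.6] hd 5.04 tilt 0.01 F [-0.4  0.2  0.1] w 0.357 j [-0.46  0.29  1.7   0.    1.15 -0.55]
-> (489.2, -189.5, 120, 4.9)
   [0.0001, -0.0001, 0.0409, np.float64(0.0)]
   [0.0001, -0.0001, 0.0409, np.float64(0.0)]
   [0.0001, -0.0001, 0.0409, np.float64(0.0)]
(158, array([ 487.2, -190.2]), array([-0.003,  0.007]), np.float64(0.8))
```

Emit:
{"op": "carry_out", "data": {"commands": [0,0,0.0005,0.04,0,0,0.0005,0.0005,0.04,0,0,0,0,0.025,0,0,0,0,0.015,0,0,0,0,0.005,0]}}

```text
time_s: 17.7
tool_pos: [490.7, -188.9, 117.0]
tcp_rot: [-2.12, -2.318, 0.0]
force: [0.5, -0.7, -0.8]
width: 0.352
```

Emit:
{"op": "carry_out", "data": {"commands": [0,0,0,0.003,0,0,0,0,0.002,0,0,0,0,0.001,0,0,0,0,0,0]}}

```text
time_s: 18.2
tool_pos: [490.7, -189.6, 111.5]
tcp_rot: [2.121, 2.317, 0.0]
force: [-0.6, 0.1, -0.2]
width: 0.354
```

Emit:
{"op": "carry_out", "data": {"commands": [0,0,0,0.001,0,0,0,0,0.001,0,0,0,0,0,0]}}

```text
time_s: 18.58
tool_pos: [491.0, -189.9, 110.4]
tcp_rot: [2.12, 2.316, 0.0]
force: [-2.9, 0.7, 10.6]
width: 0.356
```

Emit:
{"op": "carry_out", "data": {"commands": [0.65,0,0,0,0,0.65,0,0,0,0,0.65,0,0,0,0,0.65,0,0,-0.035,0,0.65,0,0,-0.045,0]}}

```text
time_s: 19.2
tool_pos: [490.1, -189.3, 189.5]
tcp_rot: [-2.12, -2.316, 0.001]
force: [0.9, 0.2, 0.1]
width: 0.649
```

```bash
python3 - <<'E'
from h import *
plan([(528,263,175,13.8)],step=58)
E
```

```text
t 19.2 tcp [ 490.1 -189.3  189.5] hd 5.06 tilt 0.13 F [0.9 0.2 0.1] w 0.649 j [-0.46  0.36  1.76 -0.    1.03 -0.55]
-> (528, 263, 175, 13.8)
   [0.0559, 0.0097, 0.0018, np.float64(-1.1)]
   [0.0557, 0.0108, 0.0018, np.float64(-1.1)]
   [0.0555, 0.0118, 0.0018, np.float64(-1.1)]
   [0.0552, 0.0129, 0.0018, np.float64(-1.1)]
   [0.055, 0.0139, 0.0018, np.float64(-1.1)]
   [0.0547, 0.015, 0.0018, np.float64(-1.1)]
   [0.0544, 0.016, 0.0018, np.float64(-1.1)]
   [0.0541, 0.0171, 0.0018, np.float64(-1.1)]
```

Emit:
{"op": "carry_out", "data": {"commands": [0.65,0.056,0.0095,0.002,-1.1,0.65,0.0555,0.011,0.002,-1.1,0.65,0.0555,0.012,0.002,-1.1,0.65,0.055,0.013,0.002,-1.1,0.65,0.055,0.014,0.002,-1.1]}}

```text
time_s: 19.82
tool_pos: [514.6, 94.8, 179.3]
tcp_rot: [2.007, 2.417, 0.0]
force: [0.2, -1.0, -0.9]
width: 0.65
```

Emit:
{"op": "carry_out", "data": {"commands": [0.65,0.0545,0.015,0.002,-1.1,0.65,0.0545,0.016,0.002,-1.1,0.65,0.054,0.017,0.002,-1.1,0.65,0,0,0.02,0,0.65,0,0,0,0]}}

```text
time_s: 20.45
tool_pos: [527.8, 262.3, 151.8]
tcp_rot: [-1.935, -2.473, 0.004]
force: [-0.4, 0.2, -0.2]
width: 0.648
```

```bash
python3 - <<'E'
from h import *
from rig import get_image
plan([(528,263,77,13.8)])
i=get_image("side")
print(axis(i,np.array([489,-189.7]),40,34,76),axis(i,np.array([528,263.]),8,34,76))
E
```

```text
t 20.45 tcp [527.8 262.3 151.8] hd 13.91 tilt 0.18 F [-0.4  0.2 -0.2] w 0.648 j [ 0.38  0.51  1.62 -0.    1.01  0.14]
-> (528, 263, 77, 13.8)
   [0.0003, 0.0002, 0.0374, np.float64(0.1)]
   [0.0003, 0.0002, 0.0374, np.float64(0.1)]
(81, array([ 488.4, -191. ]), array([ 0.039, -0.015]), np.float64(0.9)) (127, array([527.3, 262.9]), array([ 0.036, -0.012]), np.float64(0.6))
```

Emit:
{"op": "carry_out", "data": {"commands": [0.65,0,0,0.038,0,0.65,0,0,0.02,0,0.65,0,0,0.018,0,0.65,0,0,0,0,0,0,0,0,0]}}

```text
time_s: 21.12
tool_pos: [529.3, 262.3, 78.2]
tcp_rot: [1.937, 2.472, 0.002]
force: [-0.5, -0.3, -0.3]
width: 0.454
```

Emit:
{"op": "carry_out", "data": {"commands": [0,0,0,0,0,0,0,0,0,0,0,0,0,0,0,0,0,0,0,0]}}

```text
time_s: 21.62
tool_pos: [529.3, 262.5, 78.4]
tcp_rot: [1.937, 2.473, 0.002]
force: [-0.5, -1.1, 7.1]
width: 0.351
```

Emit:
{"op": "carry_out", "data": {"commands": [0,0,0,-0.01,0,0,0,0,-0.035,0,0,0,0,-0.045,0,0,0,0,-0.045,0,0,0,0,-0.03,0]}}

```text
time_s: 22.25
tool_pos: [528.9, 262.4, 245.2]
tcp_rot: [1.936, 2.472, 0.003]
force: [0.5, 0.4, -0.9]
width: 0.351
```

```bash
python3 - <<'E'
from h import *
plan([(493.6,-241.2,240,4.9)],step=51)
E
```

```text
t 22.25 tcp [528.9 262.4 245.2] hd 13.86 tilt 0.14 F [ 0.5  0.4 -0.9] w 0.351 j [0.38 0.41 1.53 0.   1.2  0.14]
-> (493.6, -241.2, 240, 4.9)
   [-0.048, -0.0155, 0.0005, np.float64(0.9)]
   [-0.0483, -0.0147, 0.0005, np.float64(0.9)]
   [-0.0485, -0.014, 0.0005, np.float64(0.9)]
   [-0.0487, -0.0132, 0.0005, np.float64(0.9)]
   [-0.0489, -0.0125, 0.0005, np.float64(0.9)]
   [-0.0491, -0.0117, 0.0005, np.float64(0.9)]
   [-0.0493, -0.0109, 0.0005, np.float64(0.9)]
   [-0.0495, -0.0102, 0.0005, np.float64(0.9)]
   [-0.0496, -0.0094, 0.0005, np.float64(0.9)]
   [-0.0497, -0.0086, 0.0005, np.float64(0.9)]
```

Emit:
{"op": "carry_out", "data": {"commands": [0,-0.048,-0.0155,0,0.9,0,-0.0485,-0.0145,0,0.9,0,-0.0485,-0.014,0,0.9,0,-0.0485,-0.013,0,0.9,0,-0.049,-0.0125,0,0.9]}}

```text
time_s: 22.88
tool_pos: [511.0, 9.0, 243.0]
tcp_rot: [2.033, 2.394, 0.001]
force: [1.5, 0.3, -0.7]
width: 0.356
```

Emit:
{"op": "carry_out", "data": {"commands": [0,-0.049,-0.0115,0,0.9,0,-0.0495,-0.011,0,0.9,0,-0.0495,-0.01,0,0.9,0,-0.0495,-0.0095,0,0.9,0,-0.0495,-0.0085,0,0.9]}}

```text
time_s: 23.5
tool_pos: [493.4, -242.6, 243.0]
tcp_rot: [2.126, 2.313, 0.0]
force: [0.9, -0.3, -1.1]
width: 0.351
```

Emit:
{"op": "carry_out", "data": {"commands": [0,0,0,0,0,0,0,0,0,0]}}

```text
time_s: 23.75
tool_pos: [493.7, -240.6, 242.5]
tcp_rot: [-2.125, -2.313, -0.0]
force: [-0.2, 0.0, -1.8]
width: 0.352
```

```bash
python3 - <<'E'
from h import *
from rig import get_image,sensors
plan([(493.6,-241.2,120,4.9)])
p=sensors.observe()["tool_pos"];print(axis(get_image("side"),p[:2],p[2]-70.4))
E
```

```text
t 23.75 tcp [ 493.7 -240.6  242.5] hd 4.84 tilt 0.02 F [-0.2  0.  -1.8] w 0.352 j [-0.54  0.34  1.64  0.    1.16 -0.62]
-> (493.6, -241.2, 120, 4.9)
   [-0.0002, -0.0001, 0.0408, np.float64(-0.0)]
   [-0.0002, -0.0001, 0.0408, np.float64(-0.0)]
   [-0.0002, -0.0001, 0.0408, np.float64(-0.0)]
(147, array([ 491.6, -240. ]), array([0.01 , 0.019]), np.float64(1.0))
```

Emit:
{"op": "carry_out", "data": {"commands": [0,-0.0005,0.0005,0.04,0,0,-0.0005,0.0005,0.04,0,0,0,0,0.025,0,0,0,0,0.015,0,0,0,0,0.005,0]}}

```text
time_s: 24.42
tool_pos: [495.1, -241.3, 117.1]
tcp_rot: [-2.124, -2.314, 0.0]
force: [-0.4, -0.2, -0.8]
width: 0.35
```

Emit:
{"op": "carry_out", "data": {"commands": [0,0,0,0.003,0,0,0,0,0.002,0,0,0,0,0.001,0,0,0,0,0.001,0,0,0,0,0,0]}}

```text
time_s: 25.05
tool_pos: [495.0, -242.0, 110.5]
tcp_rot: [2.125, 2.313, 0.0]
force: [0.2, -0.2, 1.0]
width: 0.352
```

Emit:
{"op": "carry_out", "data": {"commands": [0,0,0,0.001,0,0,0,0,0,0]}}

```text
time_s: 25.3
tool_pos: [495.3, -242.3, 110.4]
tcp_rot: [2.124, 2.313, 0.0]
force: [-2.6, 0.4, 10.2]
width: 0.358
```

Emit:
{"op": "carry_out", "data": {"commands": [0.65,0,0,0,0,0.65,0,0,0,0,0.65,0,0,0,0,0.65,0,0,-0.035,0,0.65,0,0,-0.045,0]}}

```text
time_s: 25.92
tool_pos: [494.4, -241.6, 189.4]
tcp_rot: [-2.124, -2.312, 0.001]
force: [0.0, -0.6, 0.3]
width: 0.648
```

Emit:
{"op": "carry_out", "data": {"commands": [0.65,-0.045,-0.03,-0.02,0,0.65,-0.045,-0.03,0,0,0.65,-0.045,-0.03,0,0,0.65,-0.045,-0.03,0,0,0.65,0,0,0,0]}}

```text
time_s: 26.55
tool_pos: [388.8, -434.0, 209.0]
tcp_rot: [-2.13, -2.31, 0.001]
force: [1.1, 0.7, -0.9]
width: 0.645
```

```bash
python3 - <<'E'
from h import *
from rig import get_image
plan([])
i=get_image("side");t=get_image("top")
for xy in((480.4,-85.9),(484.8,-137.7),(489.2,-189.5),(493.6,-241.2)):print(axis(i,np.array(xy),40,34,76))
for c,st,uv in blobs(t): print(c,st[4],ray(t,uv,142)[0][:2].round(),ray(t,uv,33)[0][:2].round())
cv2.imwrite("pics/f.png",np.hstack([i["pixels"][60:330,100:480],t["pixels"][60:330,80:460]]))
E
```

```text
t 26.55 tcp [ 388.8 -434.   209. ] hd 4.64 tilt 0.02 F [ 1.1  0.7 -0.9] w 0.645 j [-0.92  0.43  1.59 -0.    1.12 -1.  ]
(110, array([480.7, -84.4]), array([-0.003, -0.049]), np.float64(1.0))
(87, array([ 485. , -138.6]), array([ 0.034, -0.009]), np.float64(0.7))
(85, array([ 487.9, -191.3]), array([0.049, 0.005]), np.float64(1.2))
(68, array([ 492.9, -242. ]), array([-0.003,  0.019]), np.float64(1.2))
red 2378 [729. 329.] [763. 364.]
red 68 [580. 157.] [597. 171.]
red 104 [ 486. -136.] [ 492. -154.]
yellow 70 [569. 201.] [585. 221.]
yellow 104 [ 490. -188.] [ 496. -213.]
green 51 [558. 246.] [572. 271.]
green 93 [ 494. -239.] [ 501. -269.]
blue 58 [591. 111.] [609. 121.]
blue 101 [480. -83.] [486. -96.]
```

View pics/f.png

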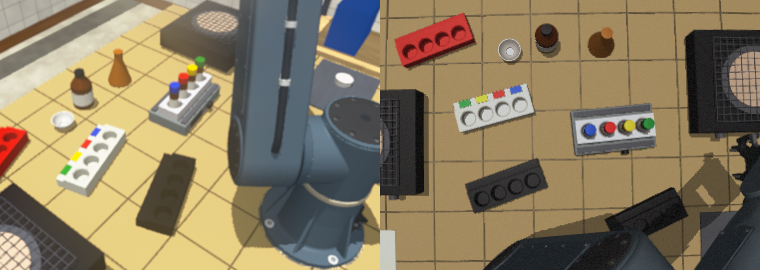

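All four vials stand in the heater: blue (588,131), red (610,129), yellow (629,127) and green (648,124), left to right in the top view. The tags read green, yellow, red, blue, so the order is reversed as asked. The bystanders are where they were.

```bash
python3 -c "
from rig import r
print(r.sign_off())"
```

```text
the job is handed in; nothing more can be done
None
```

All four vials are in the heater in reverse order and the job is handed in, with about 27 s on the robot's clock. From the left they now stand blue, red, yellow, green; in the rack they stood green, yellow, red, blue. I gripped each vial by its cap at 30 N and lowered it until it touched the well floor, with 7–17 N on the wrist at contact. Only then did I release it.

**Last checks:**
- **Position:** the fitted vial axes are within about 2 mm of the measured well centres, and the cap positions from the top camera agree to within about 3 mm.
- **Upright:** the fitted leans are 3° or less, which is about the scatter I saw on vials before I had touched them.
- **Surroundings:** the bottle, flask and bowl look undisturbed in the last picture, and the gripper is clear of everything.

No check failed or disagreed.

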